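# Clip the reel axle

### The job

Take the spring clip out of its block and press it, jaws down, into the groove near the free end of the reel stand's axle until it snaps fully home round the groove, then let go of it. The axle has end play and has crept out by an unknown amount, so feel for the groove with a light touch and never push hard on the axle; leave the mouse and the roll of tape where they are.

Things in the scene. Friction and masses are not known exactly. Their poses are not given: they have to be found in the camera images.
- clip: open spring clip: a flat steel C, 5 mm thick (its x), 30 mm wide (its y), grey grip tab on top (+z). Origin at the centre of its bore. Underside of the bridge at z +7 mm, flared toes of the jaws down to z -11.5 mm. Starts standing jaws down in the block's slot, leaning up to 0.1 rad. 45 to 70 g. The same after a half turn about z.
- clip_tab (a point): middle of the clip's grip tab, 40 mm above the clip's origin, same axes. The tab is 22 mm wide in y, 9 mm thick in x, and runs from 20 mm below to 14 mm above this point. Pinch it here across the 22 mm, fingertips no lower than 22 mm below this point.
- jaw_l (a joint): opening of the clip's jaw on its +y side, rad: 0 at rest, 0 to 0.06 when seated round the groove, up to 0.2 while passing over it, 0.23 at its stop. Preloaded spring: pushed down on the groove, the jaws open and pass over it at about 4 to 10 N, then pull the clip home. They cannot pass over the full axle however hard they are pushed.
- jaw_r (a joint): the same for the jaw on the clip's -y side
- block: black plastic block, 60 x 70 x 24 mm, fixed to the desk. Origin at the centre of its underside, z up. Its slot (6 mm wide in x, 34 mm long in y, 18 mm deep) holds the clip, whose origin starts 17.5 mm above the block's origin. Draw the clip straight up by at least 40 mm.
- stand: grey wire reel stand, fixed, base 100 x 90 mm, cheeks 100 mm high, between them a reel with its top 117 mm high. Origin at the centre of its underside, z up. The steel axle, 20 mm thick, lies along x with its axis at y 0, z 75 mm, leaves the outer cheek at x +38 and ends near x +88 mm; it shifts lengthwise only under some 20 N. Pushing the clip with over 20 N spoils it (contact over 40 N, jaw grip included).
- tape: roll of black tape, 63 mm across, lying on the desk near the block, leave it alone
- mouse: silver computer mouse, 104 x 60 x 37 mm, lying right of the keyboard, leave it alone
- groove_home (a point): where the groove's middle would be with the axle pushed fully home: on its axis, stand x +61, z 75 mm, axes as the stand. But the axle has crept out: the true groove (7 mm wide, 14 mm thick) is 2 to 16 mm farther along +x, not measured. Lowered at 3 N, the clip's origin stops 15 to 17.5 mm above the axis on the full axle, 10 to 12.5 mm over the groove, within 1.5 mm of 0 once seated.

How it is judged:
By the outcome, as a careful person would: the job done as asked, in the order asked, and still so for the second after the job is handed in, with the robot touching nothing.
It also fails if it takes over 72 s, if anything falls off the work surface, if the arm or the gripper's body presses on something with over 40 N, if the wrist force passes 120 N, or if a joint passes its speed limit or range.

### The arm

A 6-joint arm with a two-finger parallel gripper is mounted at the origin on a cart in front of the work surface, level with it; the furniture and walls round the work are solid. World frame = base frame: x ahead of the robot, y to its left, z up, the work surface at z = 0. Lengths are in m, angles in rad, forces in N, time in s.
With the tool pointing down it reaches from about 0.425 to 0.925 m from the base axis. Payload 12.5 kg.
Tool frame: the origin (TCP) lies at the centre of the arm's flange, where the gripper is bolted on; the fingertips stand 173 mm ahead of it and the grasp point (between the pads) lies 155 mm ahead of it; z points along the fingers, y is the direction in which the jaws open and shut (so a half turn about z gives the same grasp; the last joint's range is limited). The gripper opens to 85 mm and grips with 20 to 120 N. Pads are 22 mm wide; open, the fingers measure 114 mm over their backs; the gripper's body (76 mm by 85 mm) begins 54 mm behind the grasp point. The pads swing forward as they close: fully open they stand 13 mm farther back than shut.
Start: joints at [-1.238, 0.491, 1.559, -0, 1.092, -0.106], TCP at [0.266, -0.566, 0.405] pointing down, gripper open.
Joint ranges: [-3.1, 3.1], [-0.84, 2.19], [0.05, 2.79], [-1.13, 4.28], [0.06, 2.93], [-2.69, 2.69]. Speed limits (rad/s): [2.22, 2.22, 2.79, 3.14, 3.14, 3.14].

### API

Orientations are given as a unit quaternion [w, x, y, z].
In Python, from plant import telemetry, cams, bot, regions_of, pinpoint gives the robot as it stands.
- The arm moves only by the tool drive_tool, never from a script. Its argument "plan" is a list of rows, each a list of 2 entries, a list of its own where there are three numbers: the shift along the world's x, y, z in m, then the turn about the world's z in rad. A call has exactly 5 rows; each row shifts and turns the pose as measured when the row begins; what a row does not reach is not made up. A row lasts 1/8 s, in which the tool goes at most 62.5 mm and 10.7 degrees, less where a joint would pass 70% of its speed; a pose out of reach is approached as far as the arm can. A call with a gripper value outside its range is refused whole. "grip" is the gripper's target within -1 to 1 (fully open at 1, half-way at 0, shut at -1), set as the call begins (left out, the last holds). The fingers move at their own pace and stop on an object; "force" is the grip in N (left out, the last holds). Time passes only in rows, so rows that do not move let the fingers close, or fill a call up. It gives the time, the measured TCP pose, the force and the opening at its end, in the units of the state.
- telemetry.read_state(): the state, without advancing time (a new reading comes with each control period).
- cams.grab_frame(name): name is "scene" or "side" or "wrist"; returns a dict with "pixels" (384x512x3 uint8, red, green, blue), "mtx" (3x3 intrinsics, pixels), "dist_coeffs" ([k1, k2, p1, p2, k3] as OpenCV has them; the pictures are not rectified), "R" (3x3) and "t" (3): a world point X has camera coordinates R X + t; the wrist camera has in their place "tool_from_camera" (4x4, takes a point from camera to tool coordinates, whose origin is the TCP and whose axes are the flange's). Camera axes: x right, y down, z forward; pixel columns grow to the right and rows downward; lengths in m; the calibration is good to about 2 mm. A picture is of the moment at which its call begins: read the wrist's pose just before it. There is no depth.
- bot.close_job(): hands the job in, once; it reports no verdict.
Trained networks look in a picture, given as the dict that the camera call returned (one of the last four; its "shot" number tells which), for a name from the list of things; names that differ only in an ending like _2 or _b are one class to them, and where a whole thing is asked for, a point or a joint stands for the part that bears it (a point fixed in the world has none). Each returns a list of dicts, best first, with "confidence" (0 to 1); they miss things now and then, are a little off and sometimes report something else, mostly with a low value. They report only what shows in the picture. A call takes as long as a camera call.
- regions_of(name, picture): "pixels" (384x512 bool, what is visible of it) and "box" ([centre column, centre row, width, height] in pixels, round what is visible of it).
- pinpoint(name, picture): "point" ([row, column] in pixels: a listed point, or the origin of a listed thing).
The state is a dict: "clock": time; "joint_positions": joint angles; "joint_velocities": joint speeds; "tau": joint torques, N m; "ee_pos": TCP position; "eef_rot": TCP orientation; "ft_force": force on the tool from outside, world axes, zero at the start; "moment": the same for the moment, N m; "finger_gap": finger opening in m.
Only numpy, scipy, OpenCV 4.12 (cv2) and the standard library are available. Lean on these libraries where they do the work, as an engineer would, in place of code of your own. Each camera call takes 0.05 s, during which the arm holds its last target. There are 200 camera calls.

## Working session

There is one attempt and no reset: what is moved stays moved. The work goes in short steps, Python scripts to look and compute and a tool call to move; the robot and the scene stay as the last step left them, time stands still between calls to the robot, and variables do not carry over. Pictures are saved under pics/ and viewed, about 8 in all and at most 12, crops included, and the job is handed in when it is done.

Besides the shell and the picture viewer there is one more tool, called after "Emit:" as name(argument=value, ...) on one line, values as JSON. drive_tool: Moves the arm, as the interface text tells. Its arguments: {"type":"object","properties":{"plan":{"type":"array","items":{"type":"array"}},"grip":{"type":"number"},"force":{"type":"number"}},"required":["plan"]}

```bash
mkdir -p pics; ls; cat > h.py <<'E'
import numpy as np, cv2
from scipy.spatial.transform import Rotation as Ro
from plant import telemetry, cams, bot, regions_of, pinpoint
def q2R(q): return Ro.from_quat([q[1],q[2],q[3],q[0]]).as_matrix()
def shot(n):
    s=telemetry.read_state(); f=cams.grab_frame(n)
    if 'R' in f: R,t=np.array(f['R']),np.array(f['t'])
    else:
        T=np.array(f['tool_from_camera']); Rw=q2R(s['eef_rot']); A=Rw@T[:3,:3]; p=Rw@T[:3,3]+np.array(s['ee_pos'])
        R=A.T; t=-R@p
    f['Rw'],f['tw']=R,np.ravel(t); return f
def ray(f,rc):
    u=cv2.undistortPoints(np.array([[[rc[1],rc[0]]]],float),np.array(f['mtx']),np.array(f['dist_coeffs']))[0,0]
    d=f['Rw'].T@np.array([u[0],u[1],1]); o=-f['Rw'].T@f['tw']; return o,d/np.linalg.norm(d)
def atz(f,rc,z):
    o,d=ray(f,rc); return o+d*(z-o[2])/d[2]
def tri(rs):
    A=0;b=0
    for o,d in rs:
        P=np.eye(3)-np.outer(d,d); A=A+P; b=b+P@o
    x=np.linalg.solve(A,b); return x,[np.linalg.norm((np.eye(3)-np.outer(d,d))@(x-o)) for o,d in rs]
def proj(f,X):
    return cv2.projectPoints(np.atleast_2d(np.array(X,float)),cv2.Rodrigues(f['Rw'])[0],f['tw'],np.array(f['mtx']),np.array(f['dist_coeffs']))[0][:,0]
def save(f,n): cv2.imwrite('pics/'+n,f['pixels'][:,:,::-1])
E
python3 - <<'E'
from h import *
s=telemetry.read_state(); print(s)
fs={n:shot(n) for n in('scene','side','wrist')}
for n,f in fs.items():
    print(n,'cam',-f['Rw'].T@f['tw'])
    for k in('clip','clip_tab','block','stand','groove_home','tape','mouse'):
        r=pinpoint(k,f)[:2]; print(k,[(np.round(x['point'],1),round(x['confidence'],2)) for x in r])
im=np.hstack([f['pixels'] for f in list(fs.values())[:2]])
cv2.imwrite('pics/a.png',cv2.resize(im[:,:,::-1],(800,300)))
save(fs['scene'],'scene.png');save(fs['side'],'side.png')
E
```

```text
pics
{'clock': 0.0, 'joint_positions': array([-1.23761039e+00,  4.91547786e-01,  1.55947747e+00, -1.68326719e-05,
        1.09171530e+00, -1.05586793e-01]), 'joint_velocities': array([-0.00197481, -0.00020477, -0.00133976, -0.003497  , -0.00161346,
        0.00120577]), 'tau': array([-3.33382941e-04, -6.18447375e+01, -2.61589980e+01, -1.61034491e-04,
        4.05129947e-03,  5.60796295e-06]), 'ee_pos': array([ 0.26552995, -0.56574022,  0.4041253 ]), 'eef_rot': array([-5.69390129e-04,  9.76030173e-01,  2.17634492e-01, -7.25927189e-05]), 'ft_force': array([ 0.36855697,  0.05144303, -0.31447942]), 'moment': array([-0.02652111,  0.04055734, -0.11665781]), 'finger_gap': 0.08541701369129598}
scene cam [ 1.13777898 -0.14885608  1.07387   ]
clip [(array([165.8, 309.5]), 0.46)]
clip_tab [(array([160.9, 310.2]), 0.69), (array([246.4, 195. ]), 0.57)]
block [(array([170.5, 310.8]), 0.73)]
stand [(array([247.2, 195.9]), 0.58)]
groove_home [(array([208. , 196.9]), 0.95)]
tape [(array([213.5, 327.2]), 0.66)]
mouse [(array([171.7, 194.9]), 0.85)]
side cam [ 0.58373717 -0.90622759  0.8726134 ]
clip [(array([157.4, 216.9]), 0.46)]
clip_tab [(array([150.4, 215.2]), 0.51)]
block [(array([165. , 217.3]), 0.96)]
stand [(array([251.5, 299.8]), 0.95)]
groove_home [(array([224.4, 272.7]), 0.61), (array([156.4, 213. ]), 0.18)]
tape [(array([155.5, 266.5]), 0.73)]
mouse [(array([253.5, 202.4]), 0.96)]
wrist cam [ 0.33783091 -0.53154094  0.37371925]
clip []
clip_tab []
block []
stand []
groove_home []
tape []
mouse []
```

View pics/scene.png

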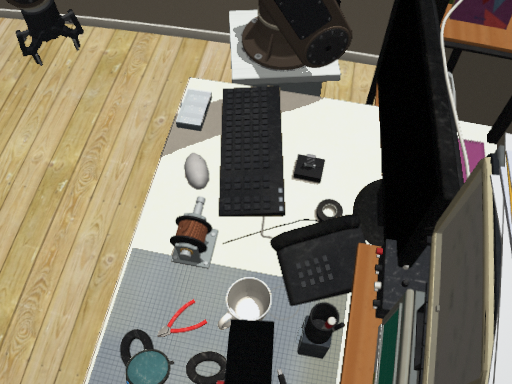

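View pics/side.png

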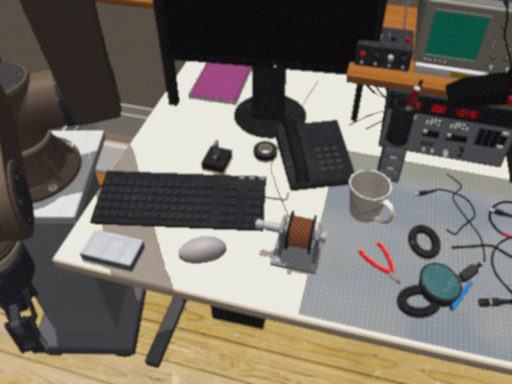

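The scene view shows the block with its clip at about (310,165), the stand at (195,245) with its axle pointing towards the robot, and the mouse at (196,170). The side view shows the same block at (217,157) and the axle end at (258,225).

```bash
python3 - <<'E'
from h import *
a,b=shot('scene'),shot('side')
P={}
for k in('clip','clip_tab','block','stand','groove_home','tape','mouse'):
    ra,rb=pinpoint(k,a),pinpoint(k,b)
    if ra and rb:
        x,e=tri([ray(a,ra[0]['point']),ray(b,rb[0]['point'])]); P[k]=x; print(k,x.round(4),np.round(e,4))
# block yaw, stand yaw through region
for k in('block','stand'):
    for f in(a,b):
        m=regions_of(k,f)[0]['pixels']; c=cv2.findContours(m.astype(np.uint8),0,1)[0]; c=max(c,key=cv2.contourArea)
        poly=cv2.approxPolyDP(c,2.5,True)[:,0]
        print(k,[tuple(atz(f,(p[1],p[0]),0.024 if k=='block' else 0.0)[:2].round(3)) for p in poly])
d=P['groove_home']-P['stand']; print('stand yaw',np.arctan2(d[1],d[0]),np.hypot(*d[:2]))
def crop(f,x,y,w,h,s): return cv2.resize(f['pixels'][y:y+h,x:x+w,::-1],(w*s,h*s),interpolation=cv2.INTER_CUBIC)
u=np.hstack([crop(a,150,140,100,70,4)*1,crop(a,270,140,80,70,4)]);
L=[crop(a,160,180,66,90,6),crop(a,280,140,66,90,6)]
L2=[crop(b,240,205,66,60,6),crop(b,180,125,66,60,6)]
o=np.vstack([np.hstack(L)[:340],np.hstack(L2)[:260]]); cv2.imwrite('pics/c.png',o[:600])
E
```

```text
clip [0.4715 0.0298 0.0162] [0.0013 0.0013]
clip_tab [0.4756 0.0309 0.049 ] [0.0008 0.0008]
block [ 0.4731  0.0248 -0.0006] [0.0051 0.0051]
stand [ 0.6727 -0.2623  0.0124] [0.0049 0.0049]
groove_home [ 0.6056 -0.2462  0.0737] [0.0007 0.0007]
tape [0.6052 0.0589 0.006 ] [0.0064 0.0064]
mouse [ 0.4616 -0.2609  0.0056] [0.0058 0.0058]
block [(np.float64(0.44), np.float64(0.0)), (np.float64(0.505), np.float64(-0.019)), (np.float64(0.523), np.float64(0.044)), (np.float64(0.459), np.float64(0.065)), (np.float64(0.452), np.float64(0.045)), (np.float64(0.476), np.float64(0.032)), (np.float64(0.475), np.float64(0.017)), (np.float64(0.444), np.float64(0.018))]
block [(np.float64(0.458), np.float64(0.063)), (np.float64(0.443), np.float64(-0.013)), (np.float64(0.495), np.float64(-0.034)), (np.float64(0.513), np.float64(0.048)), (np.float64(0.485), np.float64(0.055)), (np.float64(0.486), np.float64(0.032)), (np.float64(0.472), np.float64(0.01))]
stand [(np.float64(0.533), np.float64(-0.256)), (np.float64(0.571), np.float64(-0.266)), (np.float64(0.593), np.float64(-0.31)), (np.float64(0.62), np.fl
[... 352 characters left out ...]
np.float64(0.581), np.float64(-0.192)), (np.float64(0.629), np.float64(-0.207)), (np.float64(0.612), np.float64(-0.292)), (np.float64(0.706), np.float64(-0.315)), (np.float64(0.738), np.float64(-0.204)), (np.float64(0.727), np.float64(-0.198)), (np.float64(0.731), np.float64(-0.177)), (np.float64(0.714), np.float64(-0.183)), (np.float64(0.719), np.float64(-0.156)), (np.float64(0.709), np.float64(-0.165)), (np.float64(0.684), np.float64(-0.159)), (np.float64(0.664), np.float64(-0.14)), (np.float64(0.653), np.float64(-0.162)), (np.float64(0.644), np.float64(-0.153)), (np.float64(0.63), np.float64(-0.177)), (np.float64(0.593), np.float64(-0.165))]
stand yaw 2.906245758615798 0.06900295221139884
```

View pics/c.png

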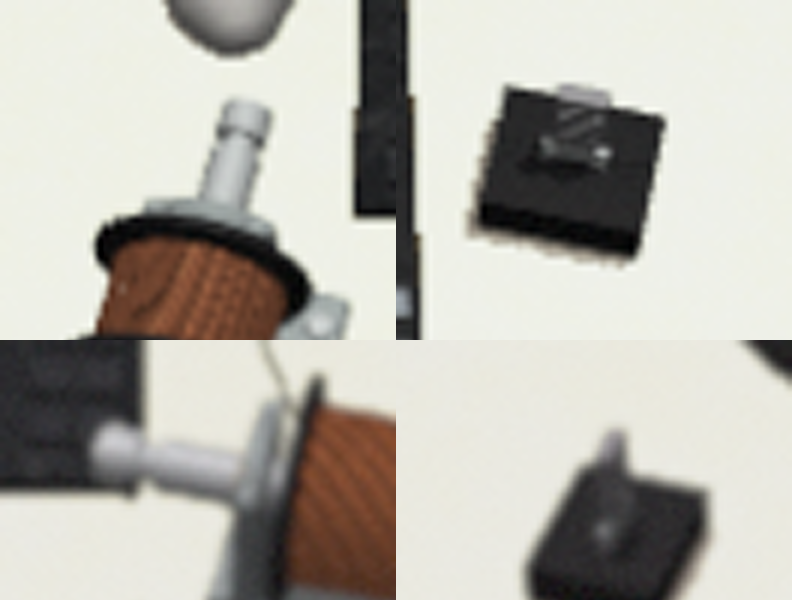

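```bash
python3 - <<'E'
from h import *
a,b=shot('scene'),shot('side')
print(tri([ray(a,(201.7,199.7)),ray(b,(226.7,264.2))]))
E
```

```text
(array([ 0.59293082, -0.24698979,  0.0758811 ]), [np.float64(0.004688034970534061), np.float64(0.0046880349705342725)])
```

Emit:
drive_tool(plan=[[[0.03,0.05,0],-0.08],[[0.03,0.05,0],-0.08],[[0.03,0.05,0],-0.08],[[0.02,0.055,0],-0.08],[[0.02,0.055,0],-0.08]], grip=1, force=40)

```text
clock: 2.92
ee_pos: [0.3967, -0.3013, 0.4041]
eef_rot: [0.001, 1.0, 0.01, 0.0]
ft_force: [1.2, -0.4, 0.2]
finger_gap: 0.0856
```

Emit:
drive_tool(plan=[[[0.02,0.055,0],-0.08],[[0.02,0.055,0],-0.08],[[0.01,0.055,0],-0.08],[[0.0,0.055,0],-0.08],[[0.0,0.055,0],-0.08]])

```text
clock: 3.55
ee_pos: [0.448, -0.0171, 0.4051]
eef_rot: [0.001, 0.981, -0.196, 0.002]
ft_force: [0.2, -0.6, 0.1]
finger_gap: 0.0857
```

Emit:
drive_tool(plan=[[[-0.005,0.03,-0.03],0.05],[[0,0.01,-0.03],0.05],[[0,0,0],0],[[0,0,0],0],[[0,0,0],0]])

```text
clock: 4.18
ee_pos: [0.4428, 0.0266, 0.3466]
eef_rot: [0.001, 0.99, -0.144, 0.004]
ft_force: [0.5, 0.7, -0.0]
finger_gap: 0.0857
```

```bash
python3 - <<'E'
from h import *
w=shot('wrist'); s=telemetry.read_state(); print(s['ee_pos'],s['clock'])
for k,z in(('clip',.0175),('clip_tab',.0575),('block',0)):
    r=pinpoint(k,w)
    for x in r[:1]: print(k,x['point'],x['confidence'],atz(w,x['point'],z).round(4))
for k,z in(('block',.024),('clip',.06)):
    r=regions_of(k,w)
    if r:
        print(k,r[0]['box'])
        c=max(cv2.findContours(r[0]['pixels'].astype(np.uint8),0,1)[0],key=cv2.contourArea)
        mr=cv2.boxPoints(cv2.minAreaRect(c)); print([atz(w,(p[1],p[0]),z)[:2].round(4) for p in mr])
save(w,'w1.png')
E
```

```text
[0.44285867 0.02653358 0.34663687] 4.225
clip [149.1, 246.5] 0.87 [0.4761 0.0269 0.0175]
clip_tab [154.2, 247.6] 0.78 [0.477  0.0243 0.0575]
block [146.1, 248.7] 0.94 [0.4762 0.0248 0.    ]
block [249.7, 148.6, 63.8, 55.9]
[array([0.4592, 0.0674]), array([0.5153, 0.0481]), array([ 0.496 , -0.0171]), array([ 0.4386, -0.0018])]
clip [246.6, 156.2, 26.6, 17.0]
[array([0.4873, 0.0335]), array([0.4803, 0.01  ]), array([0.4665, 0.014 ]), array([0.4736, 0.0379])]
```

View pics/w1.png

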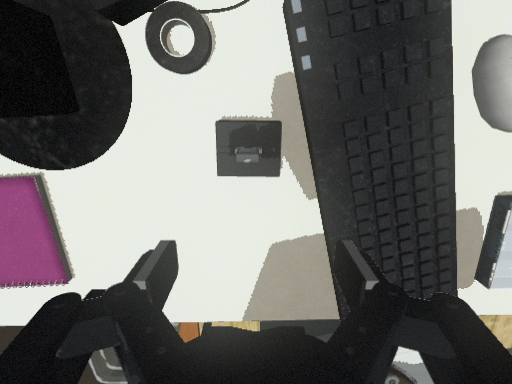

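The wrist view shows the block at (249,149) with the clip tab at (247,154), and the jaws lined up with it. The tape is at (180,38).

Emit:
drive_tool(plan=[[[0.015,0,-0.03],0],[[0.018,-0.001,-0.03],0],[[0,0,-0.015],0],[[0,0,0],0],[[0,0,0],0]])

```text
clock: 5.1
ee_pos: [0.4769, 0.0255, 0.2701]
eef_rot: [0.001, 0.99, -0.144, 0.005]
ft_force: [-0.3, 1.2, 0.0]
finger_gap: 0.0856
```

```bash
python3 - <<'E'
from h import *
w=shot('wrist'); s=telemetry.read_state(); R=q2R(s['eef_rot']); g=R@[0,0,.155]+s['ee_pos']
print('tcp',s['ee_pos'],'grasp',g.round(4),'yaw',np.arctan2(R[1,0],R[0,0]),'f',s['ft_force'])
for k,z in(('clip',.0175),('clip_tab',.0575),('block',0)):
    for x in pinpoint(k,w)[:1]: print(k,x['point'],x['confidence'],atz(w,x['point'],z).round(4))
for k,z in (('block',.024),('clip',.07)):
    r=regions_of(k,w)
    if r:
        c=max(cv2.findContours(r[0]['pixels'].astype(np.uint8),0,1)[0],key=cv2.contourArea)
        mr=cv2.boxPoints(cv2.minAreaRect(c)); C=np.array([atz(w,(p[1],p[0]),z)[:2] for p in mr]); print(k,C.round(4).tolist(),C.mean(0))
cv2.imwrite('pics/w2.png',cv2.resize(w['pixels'][0:150,150:350,::-1],(800,600)))
E
```

```text
tcp [0.47680539 0.02551654 0.27022038] grasp [0.4784 0.025  0.1152] yaw -0.28944152264982176 f [-0.83068103 -0.66637915  0.25592517]
clip [201.5, 258.7] 0.63 [0.475  0.0232 0.0175]
clip_tab [218.9, 256.7] 0.89 [0.4765 0.0248 0.0575]
block [196.1, 254.9] 0.96 [0.475  0.0267 0.    ]
block [[0.459, 0.068], [0.5199, 0.047], [0.5006, -0.0182], [0.438, -0.0028]] [0.4793891  0.02350349]
clip [[0.4981, 0.0301], [0.4918, 0.009], [0.4692, 0.0153], [0.4757, 0.0371]] [0.48368538 0.0228903 ]
```

View pics/w2.png

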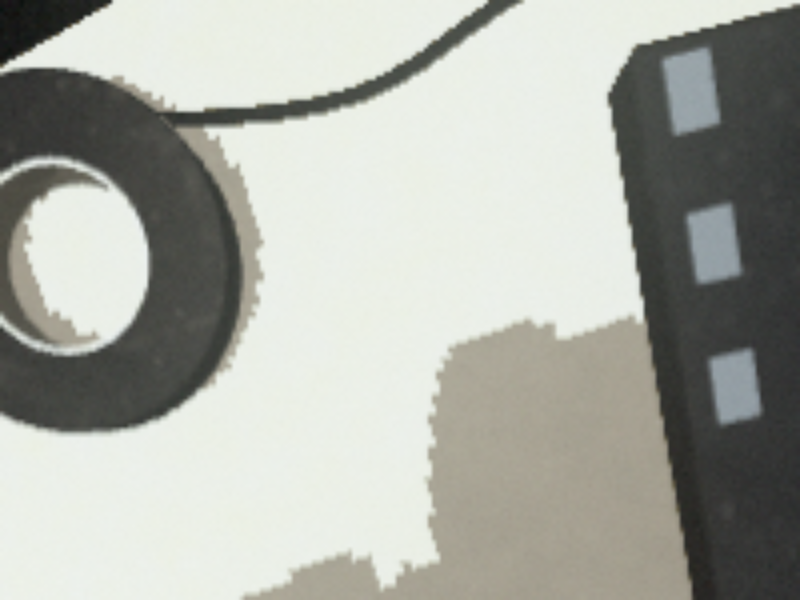

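The crop missed the clip: it shows only the tape at left and the keyboard at right. The networks agree on the tab to within 1 mm, so I'm going down.

Emit:
drive_tool(plan=[[[-0.001,0,-0.03],0],[[-0.0005,0,-0.022],0],[[0,0,-0.005],0],[[0,0,0],0],[[0,0,0],0]])

```text
clock: 6.02
ee_pos: [0.4757, 0.0256, 0.2142]
eef_rot: [0.001, 0.99, -0.144, 0.008]
ft_force: [0.9, -1.5, -0.2]
finger_gap: 0.0853
```

Emit:
drive_tool(plan=[[[0,0,0],0],[[0,0,0],0],[[0,0,0],0],[[0,0,0],0],[[0,0,0],0]], grip=-0.3, force=26)

```text
clock: 6.65
ee_pos: [0.4759, 0.0256, 0.2155]
eef_rot: [0.001, 0.99, -0.144, 0.009]
ft_force: [0.2, -0.0, -0.6]
finger_gap: 0.0301
```

Emit:
drive_tool(plan=[[[-0.0015,-0.0005,-0.003],0],[[0,0,-0.002],0],[[0,0,0],0],[[0,0,0],0],[[0,0,0],0]], grip=-1, force=28)

```text
clock: 7.28
ee_pos: [0.475, 0.0251, 0.2137]
eef_rot: [0.0, 0.989, -0.144, 0.013]
ft_force: [-0.1, 0.0, 2.7]
finger_gap: 0.0216
```

Emit:
drive_tool(plan=[[[0,0,0],0],[[0,0,0],0],[[0,0,0],0],[[0,0,0],0],[[0,0,0],0]])

```text
clock: 7.9
ee_pos: [0.475, 0.0251, 0.2137]
eef_rot: [0.0, 0.989, -0.144, 0.013]
ft_force: [-1.0, 1.4, 4.5]
finger_gap: 0.0213
```

Emit:
drive_tool(plan=[[[0,0,0.012],0],[[0,0,0.02],0],[[0,0,0.025],0],[[0,0,0.025],0],[[0,0,0.02],0]])

```text
clock: 8.52
ee_pos: [0.4743, 0.0251, 0.3193]
eef_rot: [0.0, 0.989, -0.144, 0.011]
ft_force: [0.5, 0.7, -0.7]
finger_gap: 0.0214
```

```bash
python3 - <<'E'
from h import *
s=telemetry.read_state(); R=q2R(s['eef_rot']); print(s['ee_pos'],s['ft_force'],s['finger_gap'],'zaxis',R[:,2].round(4),s['joint_positions'].round(3))
fs=[shot(n) for n in('scene','side')]; w=shot('wrist')
for k in('clip','clip_tab'):
    r=[pinpoint(k,f) for f in fs]
    if all(r): print(k,tri([ray(f,x[0]['point']) for f,x in zip(fs,r)]))
o=[]
X=R@[0,0,.185]+s['ee_pos']
for f,k in zip(fs,(45,45)):
    u,v=proj(f,X)[0].astype(int); print(u,v); o.append(cv2.resize(f['pixels'][v-40:v+40,u-40:u+40,::-1],(400,400),interpolation=cv2.INTER_CUBIC))
cv2.imwrite('pics/l.png',np.hstack(o))
E
```

```text
[0.47433786 0.02507413 0.3192861 ] [ 0.46375962  0.69201757 -0.67727208] 0.02141729583561103 zaxis [ 0.0212 -0.004  -0.9998] [-0.086  0.4    2.017 -0.003  0.704  1.777]
clip (array([0.47815605, 0.01866953, 0.12945218]), [np.float64(0.002242892493399632), np.float64(0.002242892493399601)])
clip_tab (array([0.47290315, 0.02676174, 0.14565686]), [np.float64(0.001260977530802423), np.float64(0.0012609775308023844)])
313 141
214 121
```

View pics/l.png

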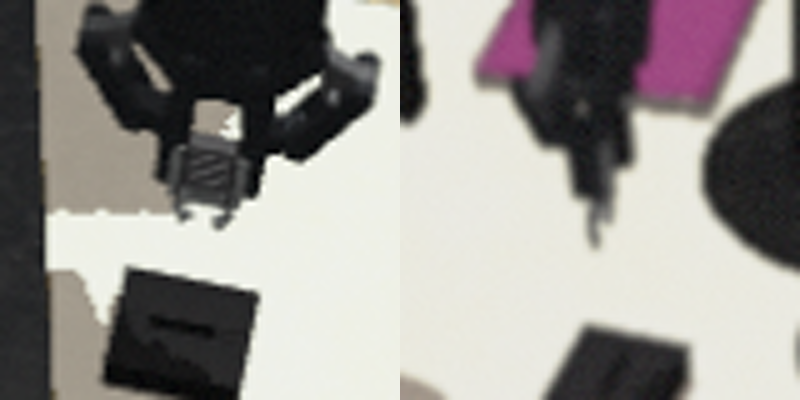

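The clip hangs straight in the jaws with the block's slot empty. Next is the stand.

Emit:
drive_tool(plan=[[[0.01,-0.035,0.01],0],[[0.01,-0.045,0.01],0],[[0.01,-0.045,0],0],[[0.01,-0.045,0],0],[[0.01,-0.04,0],0]])

```text
clock: 9.5
ee_pos: [0.525, -0.1891, 0.3334]
eef_rot: [-0.0, 0.99, -0.142, 0.006]
ft_force: [0.6, 0.3, -1.2]
finger_gap: 0.021
```

Emit:
drive_tool(plan=[[[0.005,-0.03,0],0],[[0.002,-0.015,0],0],[[0,0,0],0],[[0,0,0],0],[[0,0,0],0]])

```text
clock: 10.12
ee_pos: [0.532, -0.2359, 0.33]
eef_rot: [-0.001, 0.99, -0.143, 0.003]
ft_force: [-0.8, 0.5, -0.8]
finger_gap: 0.0211
```

```bash
python3 - <<'E'
from h import *
s=telemetry.read_state(); R=q2R(s['eef_rot']); print(s['clock'],s['ee_pos'],s['ft_force'],s['finger_gap'],'z',R[:,2].round(4),'yaw',np.arctan2(R[1,0],R[0,0]))
w=shot('wrist')
np.savez('w3.npz',Rw=w['Rw'],tw=w['tw'],mtx=w['mtx'],dist_coeffs=w['dist_coeffs'],pixels=w['pixels'])
for k,z in(('stand',0),('groove_home',.075),('clip',.14),('clip_tab',.18)):
    for x in pinpoint(k,w)[:1]: print(k,x['point'],x['confidence'],atz(w,x['point'],z).round(4))
p=w['pixels'][:,:,::-1]; cv2.imwrite('pics/w3.png',cv2.resize(p,(800,600),interpolation=cv2.INTER_CUBIC))
E
```

```text
10.125 [ 0.5319927  -0.23587518  0.33001489] [-0.75685872  0.47355988 -0.76894555] 0.02112390550914919 z [ 0.0068  0.0017 -1.    ] yaw -0.286327282729257
stand [41.3, 246.7] 0.64 [ 0.6669 -0.265   0.    ]
groove_home [108.4, 244.5] 0.75 [ 0.6071 -0.2477  0.075 ]
clip [230.0, 254.1] 0.64 [ 0.5335 -0.2345  0.14  ]
clip_tab [260.1, 255.2] 0.8 [ 0.5361 -0.2362  0.18  ]
```

View pics/w3.png

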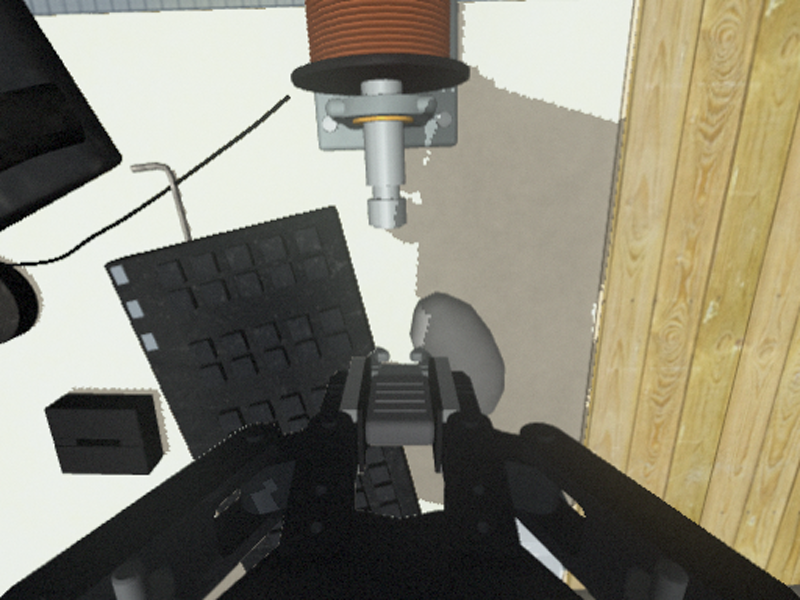

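The view shows the axle at about (385,150) with its groove at (386,190). The clip's toes are at (381,355) and (418,355), and the mouse is at (460,350), below and clear.

```bash
python3 - <<'E'
from h import *
w=dict(np.load('w3.npz')); k=512/800
pr=lambda x,y,z: atz(w,((y+.5)*k-.5,(x+.5)*k-.5),z).round(4)
print('axle',pr(384.5,140,.075),pr(387.5,215,.075),'groove mid(top)',pr(386,190,.082),'(axis)',pr(386,190,.075),'end',pr(387,226,.075))
for z in(.1225,.1265): print('toes',pr(381,355,z),pr(418,355,z))
for x,y in((372,390),(430,390)): print(pr(x,y,.16))
# precise edges from gradient
g=cv2.cvtColor(w['pixels'],cv2.COLOR_RGB2GRAY).astype(float)
print(g[80:150,247].astype(int).tolist())
for r in(95,100,105,132,136,140): print(r,g[r,225:268].astype(int).tolist())
E
```

```text
axle [ 0.6204 -0.2529  0.075 ] [ 0.5845 -0.2436  0.075 ] groove mid(top) [ 0.5973 -0.2469  0.082 ] (axis) [ 0.597  -0.2466  0.075 ] end [ 0.5791 -0.2417  0.075 ]
toes [ 0.5296 -0.2254  0.1225] [ 0.5249 -0.2417  0.1225]
toes [ 0.5314 -0.2262  0.1265] [ 0.5268 -0.2421  0.1265]
[ 0.5336 -0.2249  0.16  ]
[ 0.5276 -0.2456  0.16  ]
[199, 195, 196, 198, 199, 199, 199, 202, 202, 204, 200, 202, 201, 205, 205, 205, 206, 207, 205, 207, 208, 207, 210, 209, 210, 210, 210, 211, 211, 213, 211, 213, 213, 215, 215, 215, 216, 218, 195, 200, 218, 217, 216, 216, 216, 220, 218, 179, 195, 219, 222, 222, 223, 224, 223, 225, 224, 224, 224, 224, 223, 223, 223, 222, 223, 222, 197, 169, 217, 236]
95 [128, 136, 134, 151, 150, 151, 146, 139, 115, 144, 161, 171, 180, 184, 191, 191, 199, 204, 208, 217, 219, 213, 205, 192, 185, 178, 171, 166, 159, 150, 140, 126, 108, 95, 140, 140, 139, 149, 150, 149, 150, 149, 150]
100 [236, 236, 236, 236, 236, 236, 237, 234, 168, 142, 157, 171, 179, 185, 189, 193, 200, 208, 211, 217, 222, 217, 208, 198, 188, 182, 175, 166, 160, 152, 142, 127, 110, 104, 161, 162, 162, 161, 162, 162
[... 194 characters left out ...]
8, 162, 162, 161, 163, 163, 162, 164, 160]
132 [236, 237, 238, 239, 237, 237, 236, 237, 238, 233, 174, 145, 163, 170, 182, 188, 190, 192, 206, 213, 217, 220, 223, 212, 202, 189, 184, 175, 118, 118, 115, 110, 107, 102, 103, 162, 161, 162, 164, 163, 162, 163, 162]
136 [236, 236, 236, 237, 237, 236, 236, 235, 235, 233, 160, 139, 158, 174, 183, 188, 191, 194, 204, 213, 217, 221, 224, 215, 204, 193, 184, 184, 169, 118, 115, 109, 104, 98, 101, 150, 164, 162, 163, 162, 162, 163, 164]
140 [235, 236, 237, 237, 236, 237, 238, 235, 236, 234, 223, 136, 158, 168, 178, 183, 189, 191, 205, 212, 218, 221, 223, 218, 204, 194, 182, 125, 122, 117, 116, 112, 108, 100, 99, 138, 162, 161, 161, 163, 162, 164, 162]
```

Emit:
drive_tool(plan=[[[0.025,-0.004,0],0.01],[[0.025,-0.005,0],0.01],[[0.015,-0.002,-0.005],0],[[0,0,-0.01],0],[[0,0,0],0]])

```text
clock: 11.0
ee_pos: [0.5979, -0.2469, 0.3138]
eef_rot: [-0.001, 0.991, -0.133, 0.003]
ft_force: [-0.1, 0.7, -0.1]
finger_gap: 0.0213
```

```bash
cat > chk.py <<'E'
from h import *
import sys
s=telemetry.read_state(); R=q2R(s['eef_rot']); print(s['clock'],s['ee_pos'].round(4),s['ft_force'].round(2),s['moment'].round(2),round(s['finger_gap'],4),'z',R[:,2].round(4),'yaw',round(np.arctan2(R[1,0],R[0,0]),4))
if len(sys.argv)>1:
    fs=[shot(n) for n in('scene','side')]; zc=float(sys.argv[2]); o=[]
    for f in fs:
        for k in ('clip','clip_tab'):
            r=pinpoint(k,f); print(k,[(x['point'],round(x['confidence'],2)) for x in r[:2]])
        u,v=proj(f,[.597,-.247,.09])[0].astype(int); o.append(cv2.resize(f['pixels'][v-30:v+30,u-30:u+30,::-1],(400,400),interpolation=cv2.INTER_CUBIC))
    w=shot('wrist'); u,v=proj(w,[.597,-.247,.085])[0].astype(int); v=max(v,40);print(u,v)
    o.append(cv2.resize(w['pixels'][v-40:v+40,u-40:u+40,::-1],(400,400),interpolation=cv2.INTER_CUBIC))
    im=np.hstack(o); cv2.imwrite(f'pics/{sys.argv[1]}.png',cv2.resize(im,(798,266)))
E
python3 chk.py n1 .1
```

```text
11.0 [ 0.5979 -0.2469  0.3138] [-0.14  0.69 -0.11] [-0.05  0.01  0.02] 0.0213 z [ 0.0059  0.0022 -1.    ] yaw -0.2664
clip [([195.1, 195.0], 0.58)]
clip_tab [([185.6, 194.9], 0.44)]
clip [([211.1, 265.0], 0.53)]
clip_tab []
256 210
```

View pics/n1.png

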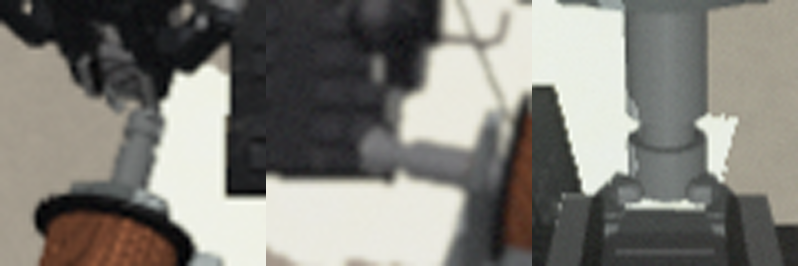

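The toes straddle the axle symmetrically in the wrist view, and the side view has the clip over the groove. Lowering gently.

Emit:
drive_tool(plan=[[[0,0,-0.01],0],[[0,0,-0.008],0],[[0,0,-0.002],0],[[0,0,0],0],[[0,0,0],0]])

```text
clock: 11.98
ee_pos: [0.5982, -0.2472, 0.2939]
eef_rot: [-0.001, 0.991, -0.133, 0.004]
ft_force: [-0.3, 0.5, -1.1]
finger_gap: 0.0212
```

Emit:
drive_tool(plan=[[[0,0,-0.001],0],[[0,0,-0.001],0],[[0,0,-0.001],0],[[0,0,0],0],[[0,0,0],0]])

```text
clock: 12.6
ee_pos: [0.5982, -0.2472, 0.2912]
eef_rot: [-0.001, 0.991, -0.133, 0.004]
ft_force: [0.3, 0.0, -1.2]
finger_gap: 0.0214
```

Emit:
drive_tool(plan=[[[0,0,-0.001],0],[[0,0,-0.001],0],[[0,0,-0.001],0],[[0,0,0],0],[[0,0,0],0]])

```text
clock: 13.22
ee_pos: [0.5982, -0.2472, 0.288]
eef_rot: [-0.001, 0.991, -0.133, 0.004]
ft_force: [-0.3, 0.1, -1.0]
finger_gap: 0.0213
```

Emit:
drive_tool(plan=[[[0,0,-0.001],0],[[0,0,-0.001],0],[[0,0,0],0],[[0,0,0],0],[[0,0,0],0]])

```text
clock: 13.85
ee_pos: [0.5982, -0.2472, 0.2859]
eef_rot: [-0.001, 0.991, -0.133, 0.004]
ft_force: [1.1, 0.1, 1.0]
finger_gap: 0.0215
```

Emit:
drive_tool(plan=[[[0,0,-0.0005],0],[[0,0,0],0],[[0,0,0],0],[[0,0,0],0],[[0,0,0],0]])

```text
clock: 14.48
ee_pos: [0.5982, -0.2472, 0.2854]
eef_rot: [-0.001, 0.991, -0.133, 0.004]
ft_force: [-0.0, -0.1, -0.0]
finger_gap: 0.0218
```

Emit:
drive_tool(plan=[[[0,0,-0.0005],0],[[0,0,0],0],[[0,0,0],0],[[0,0,0],0],[[0,0,0],0]])

```text
clock: 15.1
ee_pos: [0.5982, -0.2472, 0.2848]
eef_rot: [-0.001, 0.991, -0.133, 0.004]
ft_force: [-0.5, -0.6, -0.0]
finger_gap: 0.0218
```

Emit:
drive_tool(plan=[[[0,0,-0.001],0],[[0,0,0],0],[[0,0,0],0],[[0,0,0],0],[[0,0,0],0]])

```text
clock: 15.72
ee_pos: [0.5982, -0.2472, 0.2838]
eef_rot: [-0.001, 0.991, -0.133, 0.004]
ft_force: [-0.5, 0.1, -1.4]
finger_gap: 0.0216
```

Emit:
drive_tool(plan=[[[0,0,-0.001],0],[[0,0,0],0],[[0,0,0],0],[[0,0,0],0],[[0,0,0],0]])

```text
clock: 16.35
ee_pos: [0.5983, -0.2475, 0.2829]
eef_rot: [-0.001, 0.991, -0.133, 0.005]
ft_force: [-1.3, -0.2, -0.1]
finger_gap: 0.0211
```

Emit:
drive_tool(plan=[[[0,0,-0.001],0],[[0,0,0],0],[[0,0,0],0],[[0,0,0],0],[[0,0,0],0]])

```text
clock: 16.98
ee_pos: [0.5984, -0.2475, 0.2826]
eef_rot: [-0.0, 0.991, -0.133, 0.005]
ft_force: [0.5, -1.1, 2.5]
finger_gap: 0.0212
```

Emit:
drive_tool(plan=[[[0,0,-0.001],0],[[0,0,0],0],[[0,0,0],0],[[0,0,0],0],[[0,0,0],0]])

```text
clock: 17.6
ee_pos: [0.5985, -0.2474, 0.2822]
eef_rot: [-0.0, 0.991, -0.133, 0.006]
ft_force: [-0.7, 0.1, 3.3]
finger_gap: 0.0217
```

```bash
python3 chk.py n2 .1
```

```text
17.6 [ 0.5985 -0.2474  0.2822] [-0.7   0.09  3.27] [-0.09  0.16  0.02] 0.0217 z [ 0.0114 -0.001  -0.9999] yaw -0.2664
clip [([196.9, 195.7], 0.61), ([201.0, 196.9], 0.48)]
clip_tab [([194.2, 201.3], 0.44)]
clip [([222.8, 263.8], 0.53)]
clip_tab []
256 230
```

View pics/n2.png

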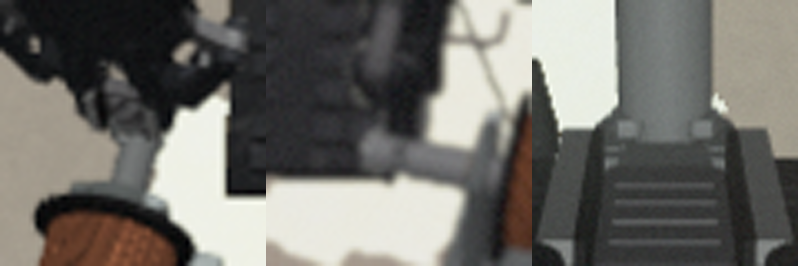

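The side view has the clip resting over the groove gap, and the wrist view has it centred. The stop height fits the groove (origin about 11.5 mm above the axis), so I'm pressing gradually.

Emit:
drive_tool(plan=[[[0,0,-0.001],0],[[0,0,-0.0005],0],[[0,0,0],0],[[0,0,0],0],[[0,0,0],0]])

```text
clock: 18.58
ee_pos: [0.5985, -0.2474, 0.2815]
eef_rot: [-0.0, 0.991, -0.133, 0.006]
ft_force: [-1.0, 0.6, 4.1]
finger_gap: 0.0216
```

Emit:
drive_tool(plan=[[[0,0,-0.0015],0],[[0,0,-0.0005],0],[[0,0,0],0],[[0,0,0],0],[[0,0,0],0]])

```text
clock: 19.2
ee_pos: [0.5985, -0.2474, 0.2798]
eef_rot: [-0.0, 0.991, -0.133, 0.006]
ft_force: [-1.3, 0.4, 4.1]
finger_gap: 0.0219
```

Emit:
drive_tool(plan=[[[0,0,-0.0015],0],[[0,0,-0.001],0],[[0,0,0],0],[[0,0,0],0],[[0,0,0],0]])

```text
clock: 19.82
ee_pos: [0.5983, -0.2474, 0.2761]
eef_rot: [-0.0, 0.991, -0.133, 0.005]
ft_force: [0.6, 0.3, -0.5]
finger_gap: 0.0214
```

Emit:
drive_tool(plan=[[[0,0,-0.0015],0],[[0,0,-0.001],0],[[0,0,0],0],[[0,0,0],0],[[0,0,0],0]])

```text
clock: 20.45
ee_pos: [0.598, -0.2473, 0.2718]
eef_rot: [-0.001, 0.991, -0.133, 0.004]
ft_force: [-0.8, -1.0, -5.0]
finger_gap: 0.0214
```

Emit:
drive_tool(plan=[[[0,0,-0.001],0],[[0,0,0],0],[[0,0,0],0],[[0,0,0],0],[[0,0,0],0]])

```text
clock: 21.08
ee_pos: [0.598, -0.2473, 0.2713]
eef_rot: [-0.001, 0.991, -0.133, 0.004]
ft_force: [-0.6, -0.7, -3.4]
finger_gap: 0.0219
```

Emit:
drive_tool(plan=[[[0,0,-0.001],0],[[0,0,0],0],[[0,0,0],0],[[0,0,0],0],[[0,0,0],0]])

```text
clock: 21.7
ee_pos: [0.598, -0.2473, 0.2712]
eef_rot: [-0.001, 0.991, -0.133, 0.005]
ft_force: [-1.5, -0.7, 0.1]
finger_gap: 0.0215
```

Now it is at the hard stop, at the height expected when seated (.271). I'll push a few newtons more to confirm, then let go.

Emit:
drive_tool(plan=[[[0,0,-0.0015],0],[[0,0,-0.0005],0],[[0,0,0],0],[[0,0,0],0],[[0,0,0],0]])

```text
clock: 22.32
ee_pos: [0.5982, -0.2473, 0.2711]
eef_rot: [-0.0, 0.991, -0.133, 0.006]
ft_force: [-1.2, 0.4, 1.0]
finger_gap: 0.0215
```

Emit:
drive_tool(plan=[[[0,0,0],0],[[0,0,0],0],[[0,0,0],0],[[0,0,0],0],[[0,0,0],0]], grip=0.1)

```text
clock: 22.95
ee_pos: [0.5986, -0.2473, 0.2709]
eef_rot: [-0.0, 0.991, -0.133, 0.006]
ft_force: [0.4, 0.2, 0.5]
finger_gap: 0.0469
```

Emit:
drive_tool(plan=[[[0,0,0.01],0],[[0,0,0.02],0],[[0,0,0.025],0],[[0,0,0.025],0],[[0,0,0.02],0]])

```text
clock: 23.58
ee_pos: [0.5983, -0.2472, 0.3752]
eef_rot: [-0.0, 0.991, -0.133, 0.006]
ft_force: [-0.7, -0.1, -0.1]
finger_gap: 0.0468
```

Emit:
drive_tool(plan=[[[-0.025,0.005,0],0],[[-0.035,0.01,0],0],[[-0.02,0.005,0],0],[[0,0,0],0],[[0,0,0],0]])

```text
clock: 24.2
ee_pos: [0.5165, -0.2266, 0.3809]
eef_rot: [0.001, 0.991, -0.133, 0.009]
ft_force: [0.3, 0.1, 0.8]
finger_gap: 0.0472
```

```bash
python3 - <<'E'
from h import *
s=telemetry.read_state(); print(s['clock'],s['ee_pos'],s['ft_force'],s['finger_gap'])
fs=[shot(n) for n in('scene','side','wrist')]; o=[]
for f,h in zip(fs,(30,30,50)):
    u,v=proj(f,[.597,-.247,.09])[0].astype(int); u0,v0=max(u-h,0),max(v-h,0)
    o.append(cv2.resize(f['pixels'][v0:v0+2*h,u0:u0+2*h,::-1],(266,266),interpolation=cv2.INTER_CUBIC))
for k in('clip','clip_tab'):
    r=[pinpoint(k,f) for f in fs]
    print(k,[(x[0]['point'],round(x[0]['confidence'],2)) if x else None for x in r])
    L=[ray(f,x[0]['point']) for f,x in zip(fs,r) if x]
    if len(L)>1: print(tri(L))
cv2.imwrite('pics/f.png',np.hstack(o))
E
```

```text
24.2 [ 0.51651379 -0.22660633  0.38088488] [0.30828639 0.10485474 0.79034688] 0.047170913092367095
clip [([206.3, 198.1], 0.51), ([225.8, 264.0], 0.58), ([103.2, 254.8], 0.63)]
(array([ 0.59722754, -0.24781685,  0.07379043]), [np.float64(0.0017877392038035556), np.float64(0.0013915939265160574), np.float64(0.0004414696690492319)])
clip_tab [([197.1, 195.1], 0.44), ([216.5, 267.3], 0.68), ([99.4, 250.2], 0.84)]
(array([ 0.59996247, -0.24919367,  0.11170734]), [np.float64(0.004311993167635062), np.float64(0.004137645819150881), np.float64(0.004702804864924143)])
```

View pics/f.png

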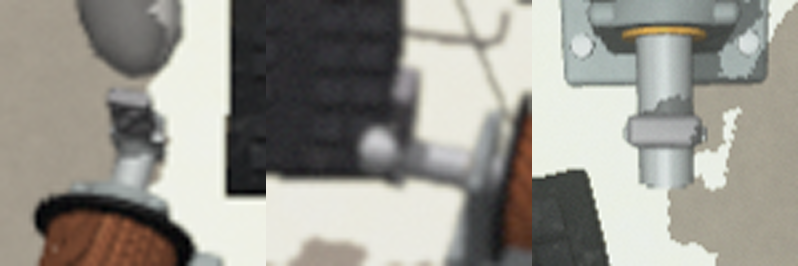

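The clip stands upright round the groove, at crop (400,130) in the side view and (665,130) in the wrist view. Its origin measures z 0.074 (axis at 0.075), so it's seated. Handing in.

```bash
python3 -c "
from h import *
print(bot.close_job())"
```

```text
the job is handed in; nothing more can be done
None
```

The spring clip is seated round the axle's groove and released. I handed the job in at about 24 s on the robot's clock (limit 72 s), with the gripper clear of everything.

- **Feeling for the groove:** I lowered the clip in 1 mm steps or less. It met light contact (about 2.5–3 N) with its origin roughly 11.5 mm above the axle axis, which fits the groove and not the full axle. That groove is about 10 mm out from its home position.
- **Snapping home:** Readings while pressing peaked at about 4 N. The clip then passed over and pulled the tool down about 5 N. It came to rest on a firm stop at the height expected when seated, and a further push of about 1 N did not move it.
- **Last checks:** The cameras place the clip's origin at z 0.074 m against the axis at 0.075 m, and over the groove along the axle. The clip stands upright on its own in the side and wrist views.
- **Less certain:** The final position of the tab agreed between cameras only to about 4–5 mm, so I relied on the origin (within 2 mm) and the forces. I could not measure the jaw openings directly. The robot made no contact with the mouse or the tape that I saw, but I did not measure their positions again at the end.

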